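Put the tea light away in the touch-latch box

TASK

Put the tea light away in the wooden box: press the box's lid down at its tab until the touch latch clicks, then catch the lid with the fingers as it springs up and swing it fully open, so that it stays open by itself. Set the tea light down flat on the floor of the box without dropping or throwing it, then bring the lid down without letting it slam and press it until it latches shut. Leave the honey jar, the salt shaker and the lime where they are.

Things in the scene. Friction and masses are not known exactly. Their poses are not given: they have to be found in the camera images.
- candle_box: Wooden box fixed to the worktop, 150 mm (its x) by 170 mm (its y), walls 8 mm thick, front and side walls 60 mm high, back 50 mm. Origin: centre of its underside; x from front to hinge side, y along the hinge, z up. A slot 42 mm wide in the middle of the front, down to 35 mm height, lets the lid's tab through. The front with the tab looks to the robot's left, within 0.5 rad.
- candle_box_in (a point): Centre of the box's inner floor, 10 mm above the worktop; axes as the box. The inside is 134 mm (x) by 154 mm (y).
- panel_hinge (a point): Middle of the lid's hinge axis, fixed to the box at box x = +66 mm, y = 0, 55 mm above the worktop; axes as the box. The lid turns about its y axis.
- panel_tab (a point): Middle of the tab of the lid, 155 mm from the hinge axis. Lid: pale wooden panel 10 mm thick, 126 by 150 mm, lying flush in the mouth of the box, its middle plane through the hinge axis. Tab: 30 mm wide (along the hinge), 10 mm thick, in the panel's plane, 129 to 168 mm from the hinge axis, so 27 mm stand out in front. x along the panel to the hinge, y along the hinge.
- panel (a joint): Lid angle, rad: 0 latched and flush, + open, stop 1.75; - pressed in, stop -0.078 (tab 12 mm lower). Push-push latch: press the tab to the stop (2 to 5 N, rigid at the stop) for a moment and let go: freed, it springs to about 0.38 and rests there; lifting on takes 1.2 N. Above 1.6 it stays open, below 1.5 it falls back (up to 3 rad/s). To shut: press to the stop, let go, it latches at 0. One more press frees it.
- tea_light: Tea light, a low round candle in a thin metal cup, 38 mm across and 15 mm high, about 30 g; origin at the centre of its underside, z up. It stands alone on the worktop, to the left of the box.
- honey_jar: Bystander: a glass honey jar with a green lid, 68 mm across, 84 mm high, origin at the centre of its underside.
- salt_shaker: Bystander: a slim glass salt shaker with a grey top, 44 mm across, 90 mm high, origin at the centre of its underside.
- lime: Bystander: a lime, 60 x 48 x 48 mm, origin at its underside.
Things that resemble listed ones, but are neither listed nor needed, are in the scene too. Several things look just like the tea_light: the one meant starts farthest to the robot's left.

How it is judged (in metres and radians):
On the way, in this order (a step that is already met when the one before it is completed fails the run):
1. the lid is pressed in until the latch gives (value of joint panel below -0.05 rad), for 0.02 s.
2. the sprung lid is caught by the fingers and lifted past where the spring leaves it (value of joint panel between 0.55 and 1.45 rad and contact force between the fingers and panel above 0.3 N), for 0.1 s.
3. the lid is swung fully open and stays (value of joint panel above 1.55 rad), for 0.3 s.
4. the tea light lies flat on the floor of the box, the lid still open (value of joint panel above 1.4 rad and z of tea_light in the frame of candle_box_in between -0.005 and 0.006 m and horizontal distance between tea_light and candle_box_in below 0.085 m and angle between tea_light's own z axis and vertical below 0.2 rad and linear speed of tea_light below 0.03 m/s), for 0.2 s.
At the end, for the whole second after the job is handed in: The lid is latched shut by itself (angle between -0.02 and 0.025 rad), and the tea light lies flat (within 0.2 rad) and at rest on the floor inside the box (value of joint panel between -0.02 and 0.025 rad and z of tea_light in the frame of candle_box_in between -0.005 and 0.006 m and horizontal distance between tea_light and candle_box_in below 0.085 m and angle between tea_light's own z axis and vertical below 0.2 rad and linear speed of tea_light below 0.03 m/s); the robot touches nothing.
It fails at once if the lid slams down (falls at more than 2.5 rad/s in the last 0.9 rad) (value of joint panel below 0.9 rad and velocity of joint panel below -2.5 rad/s).
It fails at once if the tea light is dropped or thrown (faster than 1.1 m/s) (linear speed of tea_light above 1.1 m/s).
It fails at once if the honey jar, the salt shaker or the lime is moved by more than 30 mm (distance of any of honey_jar, salt_shaker, lime from where it was at the start of the episode above 0.03 m).
It also fails if it takes over 72 s, if anything falls off the work surface, if the arm or the gripper's body presses on something with over 40 N, if the wrist force passes 120 N, or if a joint passes its speed limit or range.

ROBOT

A 6-joint arm with a two-finger parallel gripper is mounted at the origin on a cart in front of the work surface, level with it; the furniture and walls round the work are solid. World frame = base frame: x ahead of the robot, y to its left, z up, the work surface at z = 0. Lengths are in mm, angles in rad, forces in N, time in s.
With the tool pointing down it reaches from about 350 to 975 mm from the base axis. Payload 7.1 kg.
Tool frame: the origin (TCP) lies between the finger pads; the fingertips stand 8 mm ahead of it and the grasp point (between the pads) lies 11 mm behind it (ctrl.tips_ahead is the distance from the TCP to the fingertips, in mm); y points along the fingers, z is the direction in which the jaws open and shut, and the axes are right-handed (so a half turn about y gives the same grasp; the last joint's range is limited). The gripper opens to 88 mm and grips with 3 to 60 N. Pads are 20 mm wide; open, the fingers measure 115 mm over their backs; the gripper's body (75 mm by 178 mm) begins 61 mm behind the grasp point.
Start: joints at [1.296, 0.423, 1.63, -0, 1.089, -0.019], TCP at [158.106, 604.655, 230.675] pointing down, gripper open.
Joint ranges: [-3, 3], [-0.9, 2.11], [0.09, 2.58], [-1.31, 4.45], [0.11, 2.69], [-2.54, 2.54]. Speed limits (rad/s): [2.39, 2.39, 3.01, 3.14, 3.14, 3.14].

INTERFACE

Orientations are given as a rotation vector (axis times angle).
In Python, from workcell import ctrl gives the robot as it stands.
- The arm moves only by the shell command python3 -m creep 'ROWS'. ROWS is JSON, a list of rows, each an object of numbers: "tx", "ty", "tz": the shift along the world's x, y, z in mm; "rx", "ry", "rz": the turn, a rotation vector about the world's x, y, z in rad; "fingers": the closure in counts, from 0 (fully open) to 255 (shut). A call has 1 to 10 rows; each row is the pose to reach, as a shift and turn from the pose commanded when the call began; what a row does not reach only later rows make up. A row lasts 1/8 s, in which the tool goes at most 62.5 mm and 10.7 degrees, less where a joint would pass 70% of its speed; a pose out of reach is approached as far as the arm can. A call with a gripper value outside its range is refused whole. The fingers move at their own pace and stop on an object; the grip force is fixed at half the most. Time passes only in rows, so rows that repeat a pose let the fingers close. It gives the time, the measured TCP pose, the force and the opening at its end, in the units of the state.
- ctrl.get_obs(): the state, without advancing time (a new reading comes with each control period).
- ctrl.get_image(name): name is "scene" or "side" or "wrist"; returns a dict with "pixels" (480x640x3 uint8, blue, green, red), "intrinsics" (3x3 intrinsics, pixels), "rvec" (rotation vector, rad) and "tvec" (3), from world to camera coordinates, as OpenCV has them. Camera axes: x right, y down, z forward; pixel columns grow to the right and rows downward; lengths in mm; the calibration is good to about 2 mm. A picture is of the moment at which its call begins. There is no depth.
- ctrl.close_job(): hands the job in, once; it reports no verdict.
The state is a dict: "t": time; "qpos": joint angles; "qvel": joint speeds; "joint_torque": joint torques, N m; "ee_pos": TCP position; "orientation": TCP orientation; "ft_force": force on the tool from outside, world axes, zero at the start; "moment": the same for the moment, N m; "width": finger opening in mm.
Only numpy, scipy, OpenCV 4.12 (cv2) and the standard library are available. Lean on these libraries where they do the work, as an engineer would, in place of code of your own. Each camera call takes 0.05 s, during which the arm holds its last target.

## Working session

There is one attempt and no reset: what is moved stays moved. The work goes in short steps, Python scripts to look and compute and a shell command to move; the robot and the scene stay as the last step left them, time stands still between calls to the robot, and variables do not carry over. Pictures are saved under pics/ and viewed, and the job is handed in when it is done.

```bash
ls; mkdir -p pics; cat > h.py <<'E'
import numpy as np, cv2
from workcell import ctrl
def cam(n):
    d=ctrl.get_image(n); return d
def ray(d,u,v):
    R=cv2.Rodrigues(np.array(d['rvec'],float))[0]; t=np.array(d['tvec'],float).ravel()
    K=np.array(d['intrinsics'],float)
    return -R.T@t, R.T@np.linalg.inv(K)@np.array([u,v,1.])
def onz(d,u,v,z):
    c,r=ray(d,u,v); return c+r*(z-c[2])/r[2]
def proj(d,P):
    p,_=cv2.projectPoints(np.array(P,float).reshape(-1,3),np.array(d['rvec'],float),np.array(d['tvec'],float),np.array(d['intrinsics'],float),None); return p.reshape(-1,2)
E
python3 - <<'E'
from h import *
import pickle
for n in ["scene","side","wrist"]:
    d=cam(n); cv2.imwrite(f"pics/{n}0.png",d['pixels']); pickle.dump(d,open(f"{n}0.pkl","wb"))
    print(n,ray(d,320,240))
o=ctrl.get_obs(); print(o, ctrl.tips_ahead)
E
```

```text
pics
scene (array([ 154.91841115, -526.50271815,  558.93315491]), array([ 0.45007818,  0.70936613, -0.54275189]))
side (array([  424.93261122, -1136.09517656,   572.09151894]), array([ 0.12218722,  0.91961773, -0.37374367]))
wrist (array([ 79.45145411, 625.18817511, 384.46841673]), array([ 0.28605852, -0.06948002, -0.95571832]))
{'t': 0.15, 'qpos': array([ 1.29600487e+00,  4.23725173e-01,  1.63046571e+00,  1.87355885e-05,
        1.08863945e+00, -1.89960662e-02]), 'qvel': array([-1.61884811e-03, -2.67204334e-03, -2.39636640e-03, -1.06397036e-05,
        8.42837359e-04,  9.85630376e-04]), 'joint_torque': array([-2.16473059e-04, -5.44984031e+01, -2.73919737e+01,  6.44337502e-02,
        2.04486831e-02, -9.29877820e-05]), 'ee_pos': array([157.98936964, 604.27191937, 230.06204362]), 'orientation': array([-1.56267552,  0.20099828, -0.20068719]), 'ft_force': array([ 0.20715449,  0.50641535, -0.04320309]), 'moment': array([-0.02239812, -0.03613125, -0.02611614]), 'width': 87.58003912883618} 8.0
```

View pics/scene0.png

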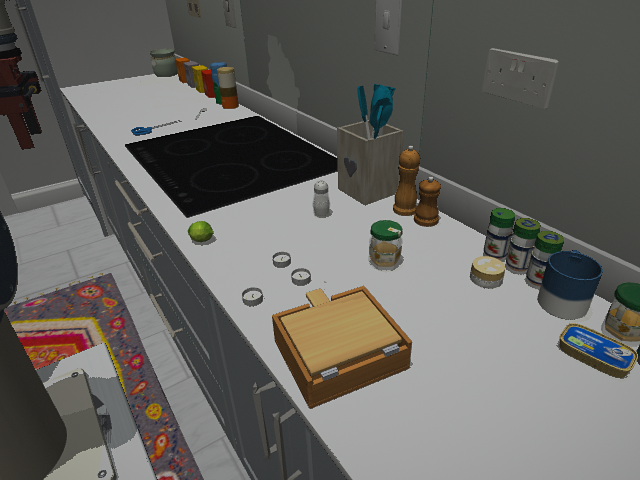

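View pics/side0.png

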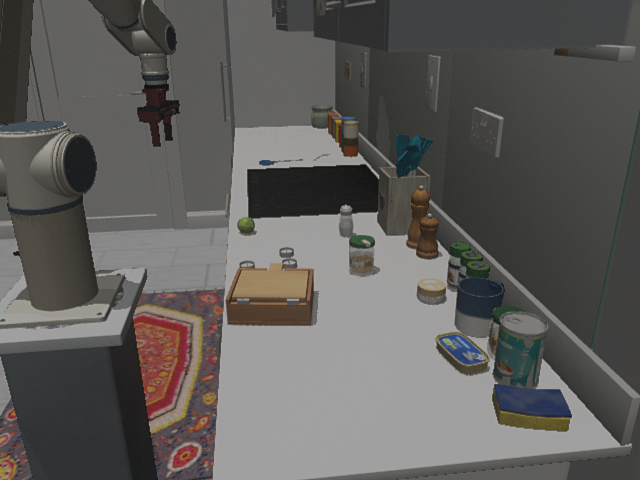

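View pics/wrist0.png

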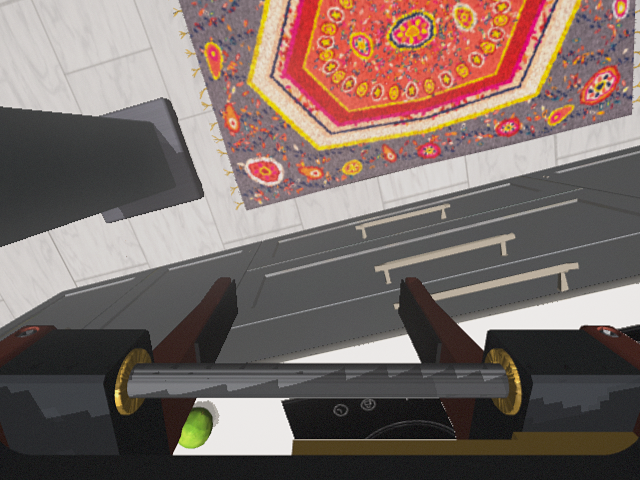

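The scene view shows the box at about (340,345), with its tab at (318,297) facing left (+y). There are three tea-light lookalikes at (282,259), (301,276) and (252,296). The lime is at (201,231), the shaker at (321,198) and the jar at (386,245).

```bash
python3 - <<'E'
from h import *
import pickle
d=pickle.load(open("scene0.pkl","rb")); im=d['pixels']
for n,(u,v) in dict(a=(282,259),b=(301,276),c=(252,296)).items(): print(n,onz(d,u,v,8).round(1))
for n,(u,v) in dict(lime=(201,236),salt=(321,213),jar=(386,262)).items(): print(n,onz(d,u,v,5).round(1))
c=im[235:410,230:425]; cv2.imwrite("pics/crop.png",cv2.resize(c,None,fx=4,fy=3.4,interpolation=cv2.INTER_CUBIC)) 
s=pickle.load(open("side0.pkl","rb"))['pixels']; cv2.imwrite("pics/crop2.png",cv2.resize(s[235:330,220:325],None,fx=6,fy=6,interpolation=cv2.INTER_CUBIC))
E
```

```text
a [507.3 179.8   8. ]
b [508.9 106.6   8. ]
c [402.3 108.3   8. ]
lime [404.5 372.9   5. ]
salt [683.7 297.6   5. ]
jar [677.8  46.9   5. ]
```

View pics/crop.png

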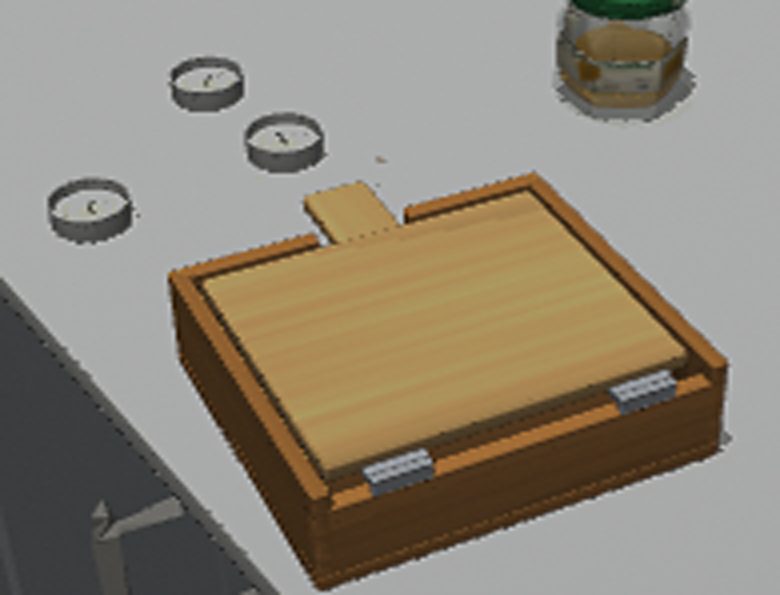

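View pics/crop2.png

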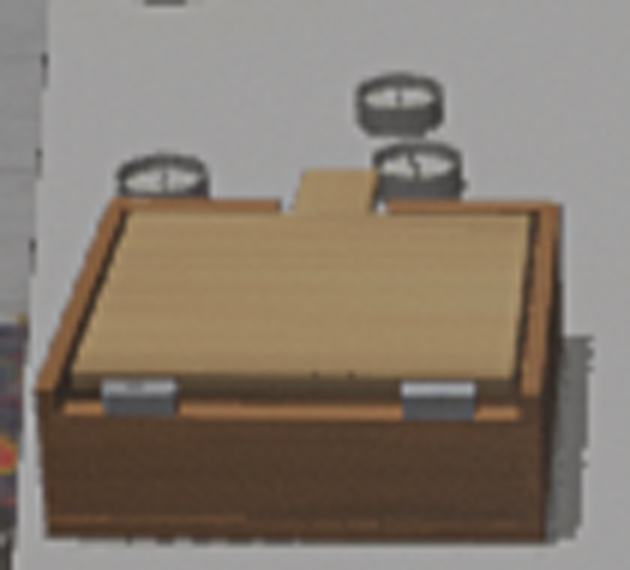

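```bash
python3 - <<'E'
from h import *
import pickle
d=pickle.load(open("scene0.pkl","rb"))
P=lambda a,z=60: onz(d,230+a[0]/4,235+a[1]/3.4,z)
A,B,C,D=[P(x) for x in ((170,273),(535,174),(325,500),(725,362))]
T1,T2=P((305,203)),P((360,182))
for p in (A,B,C,D,T1,T2): print(p.round(1))
print(np.linalg.norm(A-B),np.linalg.norm(A-C),np.linalg.norm(B-D),np.linalg.norm(C-D),np.linalg.norm(T1-T2))
cen=(A+B+C+D)/4; 
# fit rigid: model corners x front=-75: A,B ; side
import itertools
img=np.array([A,B,C,D])[:,:2]
# box x dir = front->back ; y = z cross x
M=np.array([[-75,-85],[-75,85],[75,-85],[75,85]],float)
x=(C+D-A-B)[:2]; y=np.array([-x[1],x[0]]); s=np.sign((B-A)[:2]@y); M[:,1]*=s
print('sign',s)
H=M.T@(img-img.mean(0)); U,S,V=np.linalg.svd(H); R=(V.T@U.T); print(R,np.linalg.det(R)); c=img.mean(0)
print('centre',c,'yaw',np.arctan2(R[1,0],R[0,0]))
print('res',(M@R.T+c-img).round(1))
f=lambda x,y:(R@[x,y]+c)
print('hinge',f(66,0),'tab mid',f(-89,0),'tabtip',f(-102,0),(T1+T2)/2)
R=cv2.Rodrigues(ctrl.get_obs()['orientation'])[0]; print(R.round(3))
# tea light b/w refine: ellipse
for n in ['scene','side']:
    e=pickle.load(open(n+"0.pkl","rb")); print(n,proj(e,[[507,180,8]]))
E
```

```text
[384.1 -14.6  60. ]
[548.3 -42.   60. ]
[ 362.9 -163.1   60. ]
[ 524.5 -186.2   60. ]
[455.4  -2.9  60. ]
[483.5  -2.8  60. ]
166.48775640006693 149.97852329014614 146.19949362416628 163.2396264796461 28.04468670971173
sign 1.0
[[-0.1529416   0.98823523]
 [-0.98823523 -0.1529416 ]] 1.0000000000000002
centre [ 454.94951479 -101.46423934] yaw -1.7243405405342451
res [[-1.7  0.2]
 [ 2.1  1.6]
 [-3.4  0.5]
 [ 3.  -2.4]]
hinge [ 444.85536902 -166.6877644 ] tab mid [468.56131743 -13.51130403] tabtip [470.54955826  -0.66424607] [469.42945417  -2.85988956  60.        ]
[[ 0.967 -0.     0.253]
 [-0.253 -0.001  0.967]
 [-0.    -1.    -0.001]]
scene [[281.80757852 259.0105423 ]]
side [[285.13342455 252.30164577]]
```

Candidates for the tea light in the scene view are (282,259) at y≈180, (301,276) at y≈107 and (252,296) at y≈108. The one farthest left is (282,259), at about (507,180), and the crop shows it standing alone as a metal cup with wax. I'll move over the tab first.

```bash
python3 -m creep '[{"tx":155,"ty":-300,"tz":-30,"rz":-0.74,"fingers":255},{"tx":155,"ty":-300,"tz":-30,"rz":-0.74,"fingers":255},{"tx":155,"ty":-300,"tz":-30,"rz":-0.74,"fingers":255},{"tx":155,"ty":-300,"tz":-30,"rz":-0.74,"fingers":255},{"tx":155,"ty":-300,"tz":-30,"rz":-0.74,"fingers":255},{"tx":311,"ty":-617,"tz":-60,"rz":-1.468,"fingers":255},{"tx":311,"ty":-617,"tz":-60,"rz":-1.468,"fingers":255},{"tx":311,"ty":-617,"tz":-60,"rz":-1.468,"fingers":255},{"tx":311,"ty":-617,"tz":-60,"rz":-1.468,"fingers":255},{"tx":311,"ty":-617,"tz":-60,"rz":-1.468,"fingers":255}]'
python3 - <<'E'
from h import *
o=ctrl.get_obs(); print(o['t'],o['qpos'].round(3),o['ee_pos'].round(1),cv2.Rodrigues(o['orientation'])[0].round(3).tolist())
E
```

```text
0.15 [ 1.296  0.424  1.63   0.     1.089 -0.019] [158.  604.3 230.1] [[0.967, -0.0, 0.253], [-0.253, -0.001, 0.967], [-0.0, -1.0, -0.001]]schema error: expected keys tx, ty, tz, rx, ry, rz, fingers
```

All keys are required, so I'll write every row in full.

```bash
python3 -m creep '[{"tx":155,"ty":-300,"tz":-30,"rx":0,"ry":0,"rz":-0.74,"fingers":255},{"tx":155,"ty":-300,"tz":-30,"rx":0,"ry":0,"rz":-0.74,"fingers":255},{"tx":155,"ty":-300,"tz":-30,"rx":0,"ry":0,"rz":-0.74,"fingers":255},{"tx":155,"ty":-300,"tz":-30,"rx":0,"ry":0,"rz":-0.74,"fingers":255},{"tx":155,"ty":-300,"tz":-30,"rx":0,"ry":0,"rz":-0.74,"fingers":255},{"tx":311,"ty":-617,"tz":-60,"rx":0,"ry":0,"rz":-1.468,"fingers":255},{"tx":311,"ty":-617,"tz":-60,"rx":0,"ry":0,"rz":-1.468,"fingers":255},{"tx":311,"ty":-617,"tz":-60,"rx":0,"ry":0,"rz":-1.468,"fingers":255},{"tx":311,"ty":-617,"tz":-60,"rx":0,"ry":0,"rz":-1.468,"fingers":255},{"tx":311,"ty":-617,"tz":-60,"rx":0,"ry":0,"rz":-1.468,"fingers":255}]'
python3 - <<'E'
from h import *
o=ctrl.get_obs(); print(o['t'],o['qpos'].round(3),o['ee_pos'].round(1),cv2.Rodrigues(o['orientation'])[0].round(3).tolist())
E
```

```text
t: 1.4
ee_pos: [439.6, 46.9, 176.5]
orientation: [-1.131, 1.322, -1.323]
ft_force: [1.2, 0.6, -0.1]
width: 0.7
1.4 [0.079 0.238 2.064 0.    0.839 0.234] [439.6  46.9 176.5] [[-0.154, 0.001, 0.988], [-0.988, 0.0, -0.154], [-0.0, -1.0, 0.001]]
```

```bash
python3 -m creep '[{"tx":28,"ty":-60,"tz":-30,"rx":0,"ry":0,"rz":0,"fingers":255},{"tx":28,"ty":-60,"tz":-30,"rx":0,"ry":0,"rz":0,"fingers":255},{"tx":28,"ty":-60,"tz":-30,"rx":0,"ry":0,"rz":0,"fingers":255},{"tx":28,"ty":-60,"tz":-30,"rx":0,"ry":0,"rz":0,"fingers":255}]'
python3 - <<'E'
from h import *
d=cam('scene'); im=d['pixels']; cv2.imwrite('pics/s1.png',im)
w=cam('wrist'); cv2.imwrite('pics/w1.png',w['pixels'])
o=ctrl.get_obs(); R=cv2.Rodrigues(o['orientation'])[0]; tip=o['ee_pos']+8*R[:,1]; print(o['ee_pos'],proj(d,tip),proj(w,[[468.5,-13.5,60],[470.5,-.6,60]]))
E
```

```text
t: 1.9
ee_pos: [466.4, -9.9, 146.8]
orientation: [-1.133, 1.32, -1.32]
ft_force: [-1.2, 0.0, -0.7]
width: 0.5
[466.63747364  -9.82602713 147.01841094] [[312.12151122 256.11444898]] [[320.26542868 253.28777609]
 [320.35381609 237.06676978]]
```

View pics/s1.png

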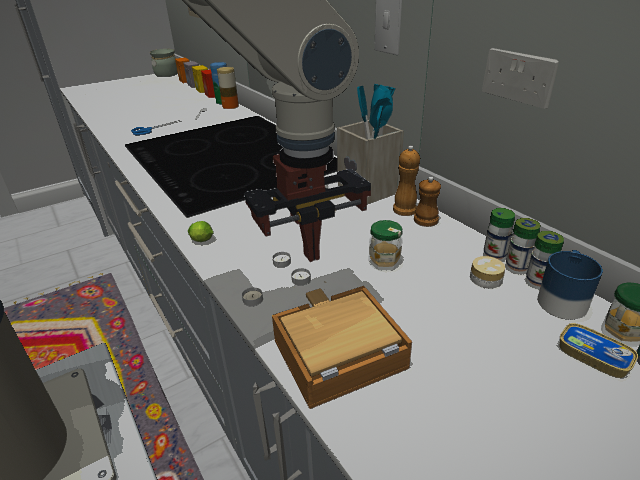

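View pics/w1.png

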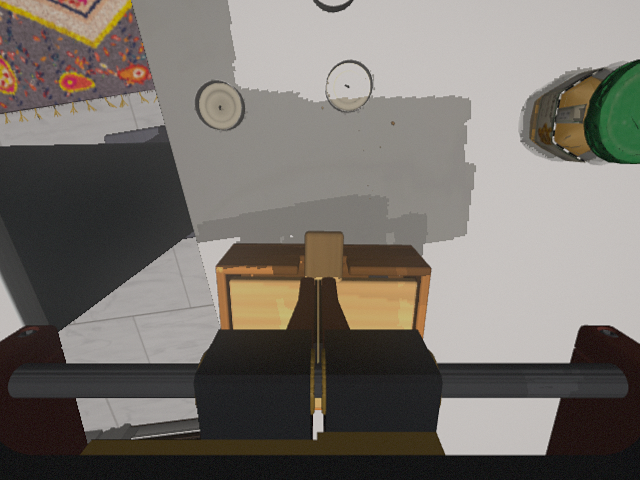

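The wrist view shows the tab tip at (324,232). That is 3–4 mm right of and beyond the scene-based estimate, so I average the two and take the tab middle as about (471,-12).

```bash
python3 -m creep '[{"tx":4,"ty":-1,"tz":-40,"rx":0,"ry":0,"rz":0,"fingers":255},{"tx":4,"ty":-1,"tz":-70,"rx":0,"ry":0,"rz":0,"fingers":255},{"tx":4,"ty":-1,"tz":-76,"rx":0,"ry":0,"rz":0,"fingers":255},{"tx":4,"ty":-1,"tz":-80,"rx":0,"ry":0,"rz":0,"fingers":255},{"tx":4,"ty":-1,"tz":-84,"rx":0,"ry":0,"rz":0,"fingers":255},{"tx":4,"ty":-1,"tz":-88,"rx":0,"ry":0,"rz":0,"fingers":255},{"tx":4,"ty":-1,"tz":-90,"rx":0,"ry":0,"rz":0,"fingers":255},{"tx":4,"ty":-1,"tz":-90,"rx":0,"ry":0,"rz":0,"fingers":255}]'
```

```text
t: 3.0
ee_pos: [471.3, -12.0, 56.9]
orientation: [-1.132, 1.321, -1.321]
ft_force: [-1.6, 3.3, 5.7]
width: 0.5
```

```bash
python3 -m creep '[{"tx":0,"ty":1,"tz":-1,"rx":0,"ry":0,"rz":0,"fingers":255},{"tx":0,"ty":1,"tz":-2,"rx":0,"ry":0,"rz":0,"fingers":255},{"tx":0,"ty":1,"tz":-2,"rx":0,"ry":0,"rz":0,"fingers":255}]'
```

```text
t: 3.38
ee_pos: [471.4, -11.8, 56.2]
orientation: [-1.133, 1.319, -1.322]
ft_force: [-6.8, -4.3, 25.9]
width: 0.0
```

The tab is at its stop, with 26 N on the tool. I'll lift off and open the fingers.

```bash
python3 -m creep '[{"tx":0,"ty":5,"tz":60,"rx":0,"ry":0,"rz":0,"fingers":255},{"tx":0,"ty":10,"tz":120,"rx":0,"ry":0,"rz":0,"fingers":100},{"tx":0,"ty":10,"tz":120,"rx":0,"ry":0,"rz":0,"fingers":100},{"tx":0,"ty":10,"tz":120,"rx":0,"ry":0,"rz":0,"fingers":100}]'
python3 - <<'E'
from h import *
d=cam('side'); im=d['pixels']; cv2.imwrite('pics/s2.png',cv2.resize(im[120:340,180:400],None,fx=2.7,fy=2.7))
w=cam('wrist'); cv2.imwrite('pics/w2.png',w['pixels'])
o=ctrl.get_obs(); print(o['ee_pos'],o['width'],o['ft_force'])
H=np.array([447.5,-165.,55]); f=np.array([.153,.988,0]); r=lambda R,a:H+R*(np.cos(a)*f+np.sin(a)*np.array([0,0,1]))
print(proj(w,[r(155,.38),r(168,.38)]), r(155,.38))
E
```

```text
t: 3.88
ee_pos: [470.7, -1.2, 174.3]
orientation: [-1.133, 1.321, -1.321]
ft_force: [0.2, 0.1, 0.8]
width: 26.7
[469.85821521  -1.22647851 173.10998996] 34.96735414746629 [-0.35112677 -0.14827282 -0.5939672 ]
[[321.01128463 289.25381066]
 [321.14172311 276.31566119]] [469.52328183 -22.78429771 112.49267276]
```

View pics/s2.png

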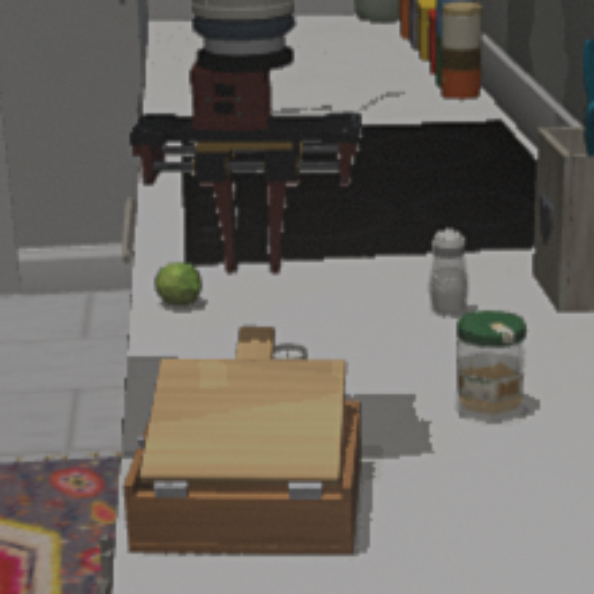

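View pics/w2.png

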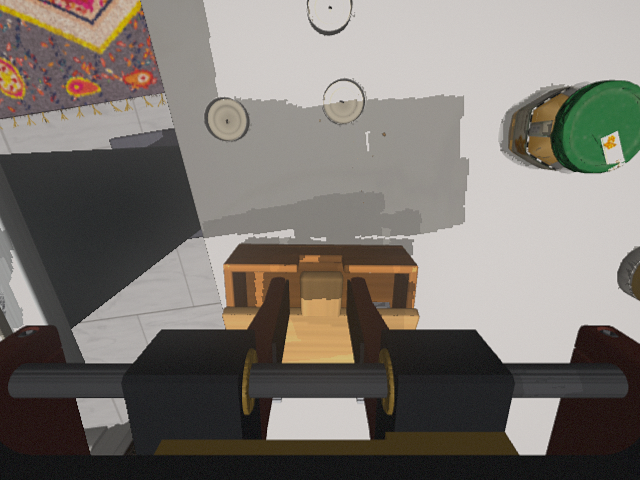

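The lid has sprung to about 0.38, and the tab tip at (322,275) is within 1 px of the model. I'll lower the open fingers astride the tab and grip it.

```bash
python3 -m creep '[{"tx":-0.5,"ty":-20,"tz":-20,"rx":0,"ry":0,"rz":0,"fingers":100},{"tx":-0.5,"ty":-20,"tz":-50,"rx":0,"ry":0,"rz":0,"fingers":100},{"tx":-0.5,"ty":-20,"tz":-71,"rx":0,"ry":0,"rz":0,"fingers":100},{"tx":-0.5,"ty":-20,"tz":-71,"rx":0,"ry":0,"rz":0,"fingers":100},{"tx":-0.5,"ty":-20,"tz":-71,"rx":0,"ry":0,"rz":0,"fingers":180},{"tx":-0.5,"ty":-20,"tz":-71,"rx":0,"ry":0,"rz":0,"fingers":255},{"tx":-0.5,"ty":-20,"tz":-71,"rx":0,"ry":0,"rz":0,"fingers":255},{"tx":-0.5,"ty":-20,"tz":-71,"rx":0,"ry":0,"rz":0,"fingers":255}]'
python3 - <<'E'
from h import *
o=ctrl.get_obs(); print(o['ee_pos'],o['width'],o['ft_force'])
d=cam('side'); im=d['pixels']; cv2.imwrite('pics/s3.png',cv2.resize(im[120:340,180:400],None,fx=2.7,fy=2.7))
H=np.array([447.5,-165.,55]); f=np.array([.153,.988,0]); r=lambda R,a:H+R*(np.cos(a)*f+np.sin(a)*np.array([0,0,1]))
a0=.38
for a in (.38,.48,.58,.68,.78,.88,.98,1.08,1.18,1.28,1.38,1.48,1.58,1.68,1.72): print(a,(r(157,a)-r(157,a0)).round(0))
E
```

```text
t: 4.97
ee_pos: [469.5, -20.8, 103.7]
orientation: [-1.134, 1.323, -1.32]
ft_force: [-5.2, 3.4, 2.4]
width: 29.7
[469.45034868 -20.7696419  103.67362906] 29.72612255359378 [-5.1705445   3.4215192   2.35913899]
0.38 [0. 0. 0.]
0.48 [-1. -6. 14.]
0.58 [ -2. -14.  28.]
0.68 [ -4. -23.  40.]
0.78 [ -5. -34.  52.]
0.88 [ -7. -45.  63.]
0.98 [ -9. -58.  72.]
1.08 [-11. -71.  80.]
1.18 [-13. -85.  87.]
1.28 [ -15. -100.   92.]
1.38 [ -18. -115.   96.]
1.48 [ -20. -130.   98.]
1.58 [ -23. -145.   99.]
1.68 [ -25. -161.   98.]
1.72 [ -26. -167.   97.]
```

View pics/s3.png

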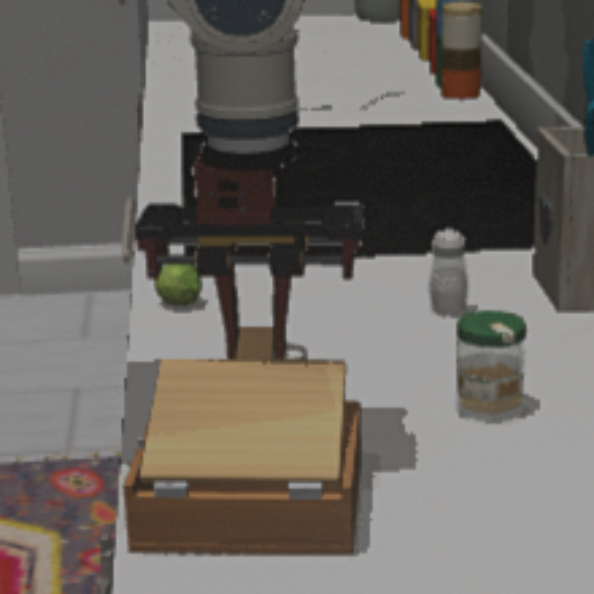

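The fingers hold the tab at 29.7 mm opening. Next I swing the lid along its arc, first half.

```bash
python3 -m creep '[{"tx":-1,"ty":-6,"tz":14,"rx":0,"ry":0,"rz":0,"fingers":255},{"tx":-2,"ty":-14,"tz":28,"rx":0,"ry":0,"rz":0,"fingers":255},{"tx":-4,"ty":-23,"tz":40,"rx":0,"ry":0,"rz":0,"fingers":255},{"tx":-5,"ty":-34,"tz":52,"rx":0,"ry":0,"rz":0,"fingers":255},{"tx":-7,"ty":-45,"tz":63,"rx":0,"ry":0,"rz":0,"fingers":255},{"tx":-9,"ty":-58,"tz":72,"rx":0,"ry":0,"rz":0,"fingers":255},{"tx":-11,"ty":-71,"tz":80,"rx":0,"ry":0,"rz":0,"fingers":255},{"tx":-11,"ty":-71,"tz":80,"rx":0,"ry":0,"rz":0,"fingers":255}]'
python3 - <<'E'
from h import *
o=ctrl.get_obs(); print(o['ee_pos'],o['width'],o['ft_force'],o['moment'])
d=cam('side'); im=d['pixels']; cv2.imwrite('pics/s4.png',cv2.resize(im[120:340,180:400],None,fx=2.7,fy=2.7))
E
```

```text
t: 6.02
ee_pos: [457.8, -93.1, 184.1]
orientation: [-1.134, 1.324, -1.321]
ft_force: [-7.1, 0.9, -0.4]
width: 29.5
[457.75203747 -93.10830944 184.10465554] 29.542868152883017 [-7.10653355  0.9438797  -0.40166644] [0.25178711 1.42077293 0.00774518]
```

View pics/s4.png

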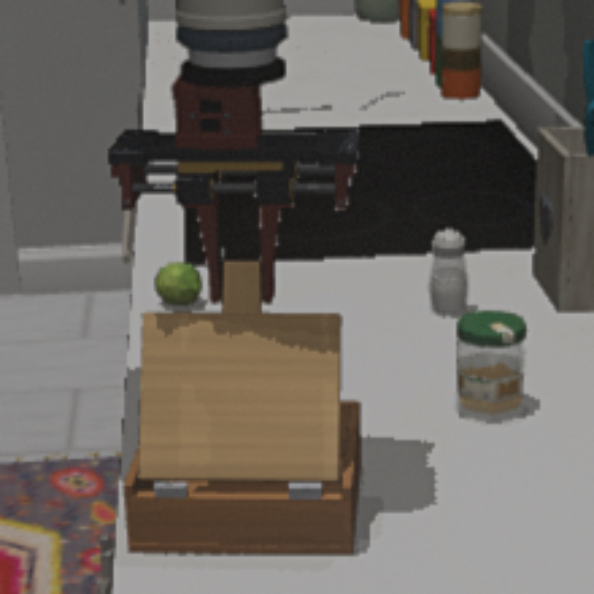

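```bash
python3 -m creep '[{"tx":-2,"ty":-14,"tz":7,"rx":0,"ry":0,"rz":0,"fingers":255},{"tx":-4,"ty":-29,"tz":12,"rx":0,"ry":0,"rz":0,"fingers":255},{"tx":-7,"ty":-44,"tz":16,"rx":0,"ry":0,"rz":0,"fingers":255},{"tx":-9,"ty":-59,"tz":18,"rx":0,"ry":0,"rz":0,"fingers":255},{"tx":-12,"ty":-74,"tz":19,"rx":0,"ry":0,"rz":0,"fingers":255},{"tx":-14,"ty":-90,"tz":18,"rx":0,"ry":0,"rz":0,"fingers":255},{"tx":-14.5,"ty":-93,"tz":17,"rx":0,"ry":0,"rz":0,"fingers":255},{"tx":-14.5,"ty":-93,"tz":17,"rx":0,"ry":0,"rz":0,"fingers":255},{"tx":-14.5,"ty":-93,"tz":17,"rx":0,"ry":0,"rz":0,"fingers":255}]'
python3 - <<'E'
from h import *
o=ctrl.get_obs(); print(o['ee_pos'],o['width'],o['ft_force'],o['moment'])
H=np.array([447.5,-165.,55]);g=o['ee_pos']+[0,0,11]-H; print(np.arctan2(g[2],g@[.153,.988,0]))
d=cam('scene'); im=d['pixels']; cv2.imwrite('pics/s5.png',im)
E
```

```text
t: 7.2
ee_pos: [442.8, -185.5, 201.6]
orientation: [-1.135, 1.323, -1.319]
ft_force: [-12.8, 1.6, 9.5]
width: 29.9
[ 442.81724261 -185.48932256  201.60227047] 29.897395917514466 [-12.75255448   1.6244448    9.48423134] [0.64077672 2.03788458 0.01835755]
1.703012918212637
```

View pics/s5.png

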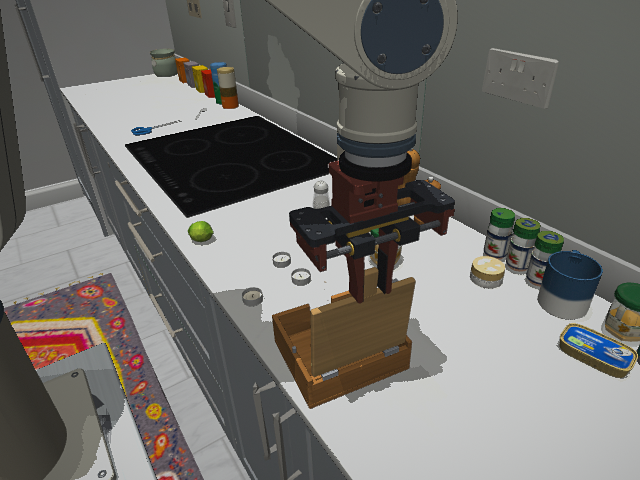

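The lid is at about 1.70. I'll let go gently and rise.

```bash
python3 -m creep '[{"tx":0,"ty":0,"tz":0,"rx":0,"ry":0,"rz":0,"fingers":80},{"tx":0,"ty":0,"tz":0,"rx":0,"ry":0,"rz":0,"fingers":80},{"tx":0,"ty":0,"tz":0,"rx":0,"ry":0,"rz":0,"fingers":80},{"tx":0,"ty":0,"tz":30,"rx":0,"ry":0,"rz":0,"fingers":80},{"tx":0,"ty":0,"tz":70,"rx":0,"ry":0,"rz":0,"fingers":80},{"tx":0,"ty":0,"tz":70,"rx":0,"ry":0,"rz":0,"fingers":80}]'
python3 - <<'E'
from h import *
o=ctrl.get_obs(); print(o['ee_pos'],o['width'],o['ft_force'])
d=cam('scene'); im=d['pixels']; cv2.imwrite('pics/s6.png',im[150:450,200:600])
E
```

```text
t: 8.0
ee_pos: [447.0, -186.0, 273.5]
orientation: [-1.13, 1.315, -1.326]
ft_force: [-0.5, -0.8, 0.1]
width: 60.2
[ 446.98305338 -186.04023324  273.52604146] 60.22180154045476 [-0.47250294 -0.8375354   0.06659892]
```

View pics/s6.png

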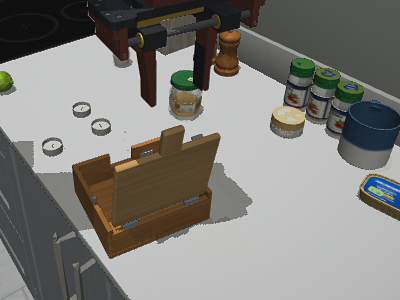

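The lid stays open by itself. Now to above the far-left tea light.

```bash
python3 -m creep '[{"tx":30,"ty":180,"tz":0,"rx":0,"ry":0,"rz":0,"fingers":80},{"tx":30,"ty":180,"tz":0,"rx":0,"ry":0,"rz":0,"fingers":80},{"tx":30,"ty":180,"tz":0,"rx":0,"ry":0,"rz":0,"fingers":80},{"tx":60,"ty":364,"tz":-120,"rx":0,"ry":0,"rz":0,"fingers":60},{"tx":60,"ty":364,"tz":-120,"rx":0,"ry":0,"rz":0,"fingers":60},{"tx":60,"ty":364,"tz":-120,"rx":0,"ry":0,"rz":0,"fingers":60},{"tx":60,"ty":364,"tz":-120,"rx":0,"ry":0,"rz":0,"fingers":60},{"tx":60,"ty":364,"tz":-120,"rx":0,"ry":0,"rz":0,"fingers":60},{"tx":60,"ty":364,"tz":-120,"rx":0,"ry":0,"rz":0,"fingers":60},{"tx":60,"ty":364,"tz":-120,"rx":0,"ry":0,"rz":0,"fingers":60}]'
python3 - <<'E'
from h import *
o=ctrl.get_obs(); print(o['ee_pos'],o['width'],o['ft_force'])
d=cam('wrist'); im=d['pixels']; cv2.imwrite('pics/w6.png',im); print(proj(d,[[507,180,15],[509,107,15],[402,108,15]]))
g=im.max(2).astype(int)
E
```

```text
t: 9.3
ee_pos: [505.1, 177.9, 151.1]
orientation: [-1.132, 1.321, -1.322]
ft_force: [-0.1, -0.1, -0.2]
width: 67.3
[505.05461364 177.90263968 151.11082964] 67.26714296292235 [-0.09992843 -0.06220589 -0.18698385]
[[318.72644705 229.38925429]
 [332.21794599 300.71983187]
 [224.54675396 314.94259074]]
```

View pics/w6.png

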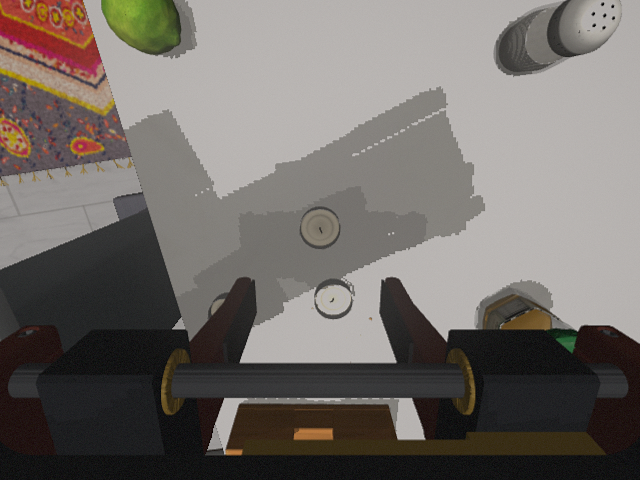

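The target cup is at (320,228) in the wrist view, within 2 px of the prediction. Descending.

```bash
python3 -m creep '[{"tx":3,"ty":3,"tz":-50,"rx":0,"ry":0,"rz":0,"fingers":60},{"tx":3,"ty":3,"tz":-95,"rx":0,"ry":0,"rz":0,"fingers":60},{"tx":3,"ty":3,"tz":-120,"rx":0,"ry":0,"rz":0,"fingers":60},{"tx":3,"ty":3,"tz":-133,"rx":0,"ry":0,"rz":0,"fingers":60},{"tx":3,"ty":3,"tz":-138,"rx":0,"ry":0,"rz":0,"fingers":60},{"tx":3,"ty":3,"tz":-138,"rx":0,"ry":0,"rz":0,"fingers":60}]'
```

```text
t: 10.1
ee_pos: [508.4, 181.9, 13.2]
orientation: [-1.132, 1.321, -1.321]
ft_force: [0.2, 0.7, 0.4]
width: 67.4
```

```bash
python3 -m creep '[{"tx":0,"ty":0,"tz":-2,"rx":0,"ry":0,"rz":0,"fingers":100},{"tx":0,"ty":0,"tz":-2,"rx":0,"ry":0,"rz":0,"fingers":130},{"tx":0,"ty":0,"tz":-2,"rx":0,"ry":0,"rz":0,"fingers":160},{"tx":0,"ty":0,"tz":-2,"rx":0,"ry":0,"rz":0,"fingers":255},{"tx":0,"ty":0,"tz":-2,"rx":0,"ry":0,"rz":0,"fingers":255},{"tx":0,"ty":0,"tz":8,"rx":0,"ry":0,"rz":0,"fingers":255},{"tx":0,"ty":0,"tz":40,"rx":0,"ry":0,"rz":0,"fingers":255},{"tx":0,"ty":0,"tz":90,"rx":0,"ry":0,"rz":0,"fingers":255},{"tx":0,"ty":0,"tz":120,"rx":0,"ry":0,"rz":0,"fingers":255},{"tx":0,"ty":0,"tz":120,"rx":0,"ry":0,"rz":0,"fingers":255}]'
python3 - <<'E'
from h import *
o=ctrl.get_obs(); print(o['ee_pos'],o['width'],o['ft_force'])
for n in('scene','wrist'):
    d=cam(n); im=d['pixels']; p=proj(d,[o['ee_pos']])[0].astype(int); print(p)
    c=im[max(0,p[1]-80):p[1]+80,max(0,p[0]-80):p[0]+80]; cv2.imwrite(f'pics/g_{n}.png',cv2.resize(c,None,fx=3,fy=3))
E
```

```text
t: 11.35
ee_pos: [509.4, 182.4, 135.2]
orientation: [-1.128, 1.318, -1.322]
ft_force: [-0.2, 0.3, -0.5]
width: 36.7
[509.39212307 182.43284288 135.22794635] 36.73856586380589 [-0.18491139  0.29210181 -0.5011739 ]
[277 204]
[318 303]
```

View pics/g_scene.png

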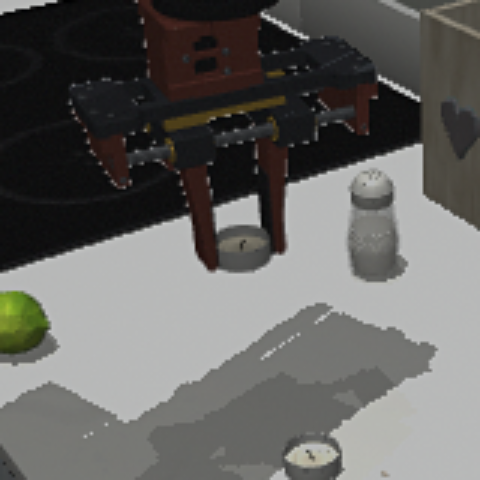

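View pics/g_wrist.png

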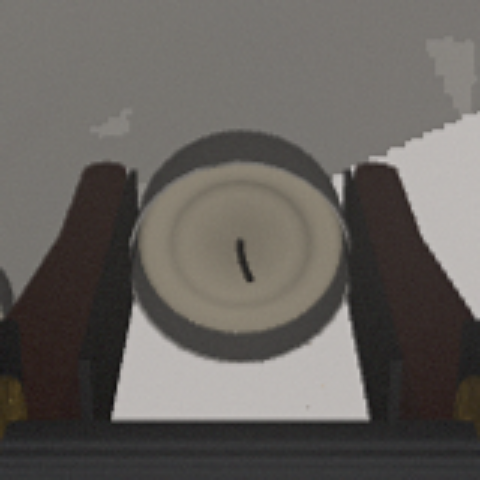

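The tea light is held level between the pads. I'll carry it over the box.

```bash
python3 -m creep '[{"tx":-10,"ty":-50,"tz":0,"rx":0,"ry":0,"rz":0,"fingers":255},{"tx":-20,"ty":-105,"tz":0,"rx":0,"ry":0,"rz":0,"fingers":255},{"tx":-30,"ty":-160,"tz":0,"rx":0,"ry":0,"rz":0,"fingers":255},{"tx":-40,"ty":-215,"tz":0,"rx":0,"ry":0,"rz":0,"fingers":255},{"tx":-47,"ty":-255,"tz":0,"rx":0,"ry":0,"rz":0,"fingers":255},{"tx":-49.5,"ty":-267,"tz":0,"rx":0,"ry":0,"rz":0,"fingers":255},{"tx":-49.5,"ty":-267,"tz":0,"rx":0,"ry":0,"rz":0,"fingers":255}]'
python3 - <<'E'
from h import *
o=ctrl.get_obs(); print(o['ee_pos'],o['width'])
d=cam('wrist'); cv2.imwrite('pics/w7.png',d['pixels'])
d=cam('scene'); cv2.imwrite('pics/s7.png',d['pixels'][150:450,150:550])
E
```

```text
t: 12.32
ee_pos: [457.7, -85.1, 131.7]
orientation: [-1.133, 1.324, -1.321]
ft_force: [0.4, 0.3, 0.7]
width: 36.8
[457.74679177 -85.09456481 131.66417489] 36.84058255895993
```

View pics/w7.png

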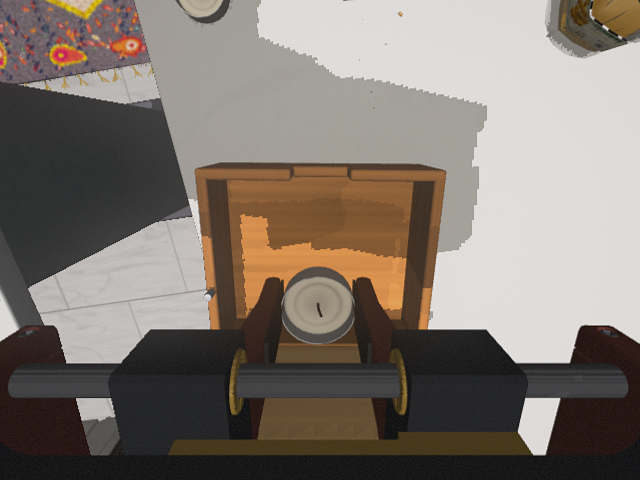

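View pics/s7.png

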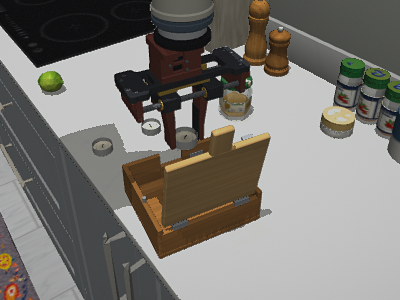

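The tea light is centred over the open box between the side walls (wrist view, (318,305)). Lowering it.

```bash
python3 -m creep '[{"tx":1,"ty":0,"tz":-35,"rx":0,"ry":0,"rz":0,"fingers":255},{"tx":1,"ty":0,"tz":-70,"rx":0,"ry":0,"rz":0,"fingers":255},{"tx":1,"ty":0,"tz":-90,"rx":0,"ry":0,"rz":0,"fingers":255},{"tx":1,"ty":0,"tz":-100,"rx":0,"ry":0,"rz":0,"fingers":255},{"tx":1,"ty":0,"tz":-105,"rx":0,"ry":0,"rz":0,"fingers":255},{"tx":1,"ty":0,"tz":-107,"rx":0,"ry":0,"rz":0,"fingers":255},{"tx":1,"ty":0,"tz":-107,"rx":0,"ry":0,"rz":0,"fingers":255}]'
```

```text
t: 13.3
ee_pos: [459.8, -85.1, 26.0]
orientation: [-1.132, 1.32, -1.321]
ft_force: [-0.3, -0.4, -0.0]
width: 36.7
```

```bash
python3 -m creep '[{"tx":0,"ty":0,"tz":-2,"rx":0,"ry":0,"rz":0,"fingers":255},{"tx":0,"ty":0,"tz":-3.5,"rx":0,"ry":0,"rz":0,"fingers":255},{"tx":0,"ty":0,"tz":-4.5,"rx":0,"ry":0,"rz":0,"fingers":255},{"tx":0,"ty":0,"tz":-5,"rx":0,"ry":0,"rz":0,"fingers":255},{"tx":0,"ty":0,"tz":-5,"rx":0,"ry":0,"rz":0,"fingers":255}]'
```

```text
t: 13.92
ee_pos: [459.3, -85.1, 20.7]
orientation: [-1.133, 1.321, -1.321]
ft_force: [-0.8, 0.4, 4.8]
width: 36.6
```

Floor contact at 4.8 N. I'll open slowly and rise.

```bash
python3 -m creep '[{"tx":0,"ty":0,"tz":0,"rx":0,"ry":0,"rz":0,"fingers":130},{"tx":0,"ty":0,"tz":0,"rx":0,"ry":0,"rz":0,"fingers":100},{"tx":0,"ty":0,"tz":0,"rx":0,"ry":0,"rz":0,"fingers":90},{"tx":0,"ty":0,"tz":0,"rx":0,"ry":0,"rz":0,"fingers":90},{"tx":0,"ty":0,"tz":30,"rx":0,"ry":0,"rz":0,"fingers":90},{"tx":0,"ty":0,"tz":80,"rx":0,"ry":0,"rz":0,"fingers":90},{"tx":0,"ty":0,"tz":120,"rx":0,"ry":0,"rz":0,"fingers":90},{"tx":0,"ty":0,"tz":120,"rx":0,"ry":0,"rz":0,"fingers":90}]'
python3 - <<'E'
from h import *
o=ctrl.get_obs(); print(o['ee_pos'],o['width'])
d=cam('wrist'); cv2.imwrite('pics/w8.png',d['pixels'])
E
```

```text
t: 14.92
ee_pos: [461.4, -85.5, 143.2]
orientation: [-1.129, 1.316, -1.324]
ft_force: [0.4, -0.0, -0.5]
width: 57.1
[461.35416826 -85.49541771 143.17587568] 57.08697415024409
```

View pics/w8.png

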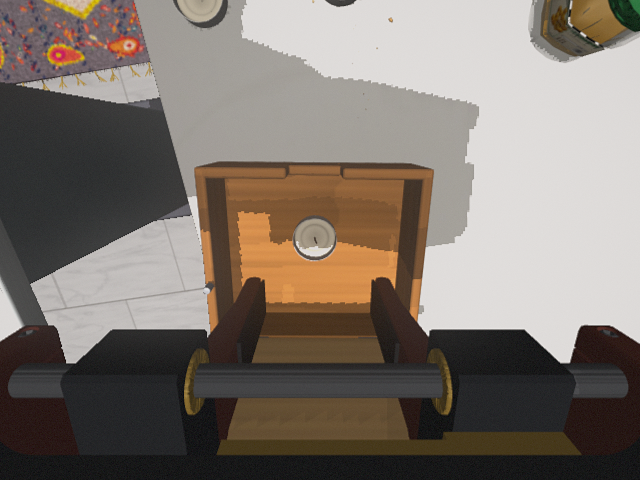

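The tea light lies flat in the box (wrist view, (315,238)). Next I rise and go over the tab.

```bash
python3 -m creep '[{"tx":0,"ty":0,"tz":60,"rx":0,"ry":0,"rz":0,"fingers":90},{"tx":0,"ty":0,"tz":120,"rx":0,"ry":0,"rz":0,"fingers":90},{"tx":-3,"ty":-15,"tz":145,"rx":0,"ry":0,"rz":0,"fingers":90},{"tx":-10,"ty":-60,"tz":145,"rx":0,"ry":0,"rz":0,"fingers":90},{"tx":-16,"ty":-100,"tz":145,"rx":0,"ry":0,"rz":0,"fingers":90},{"tx":-16,"ty":-100,"tz":145,"rx":0,"ry":0,"rz":0,"fingers":90},{"tx":-16,"ty":-100,"tz":145,"rx":0,"ry":0,"rz":0,"fingers":90}]'
python3 - <<'E'
from h import *
o=ctrl.get_obs(); print(o['ee_pos'],o['width'])
d=cam('wrist'); cv2.imwrite('pics/w9.png',d['pixels'])
H=np.array([447.5,-165.,55]); f=np.array([.153,.988,0]); r=lambda R,a:H+R*(np.cos(a)*f+np.sin(a)*np.array([0,0,1]))
for a in (1.65,1.7,1.75):print(a,proj(d,[r(168,a)]))
s=cam('scene'); cv2.imwrite('pics/s9.png',cv2.resize(s['pixels'][200:420,220:460],None,fx=3,fy=2.7))
for a in (1.65,1.7,1.75):print(a,proj(s,[r(168,a)]))
E
```

```text
t: 15.85
ee_pos: [442.8, -184.6, 284.1]
orientation: [-1.133, 1.324, -1.319]
ft_force: [0.2, -0.3, -0.6]
width: 56.6
[ 442.81025002 -184.56872269  284.1034299 ] 56.58303608751168
1.65 [[319.66368711 251.70364994]]
1.7 [[319.63544054 262.58892818]]
1.75 [[319.60568782 272.87046381]]
1.65 [[369.05005401 269.59482216]]
1.7 [[372.47812351 273.83244435]]
1.75 [[375.94486966 278.41211257]]
```

View pics/w9.png

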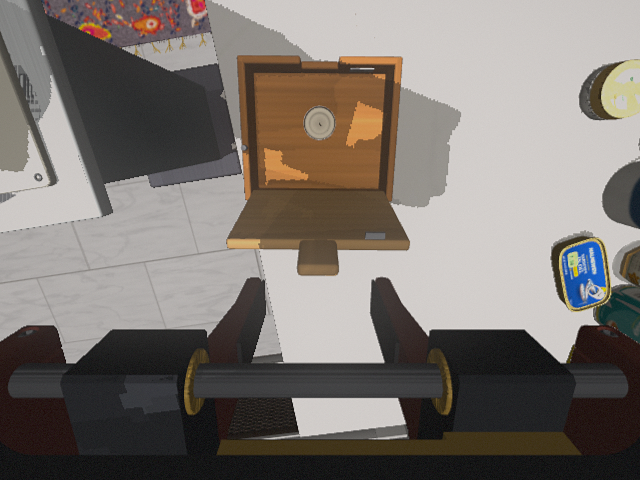

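View pics/s9.png

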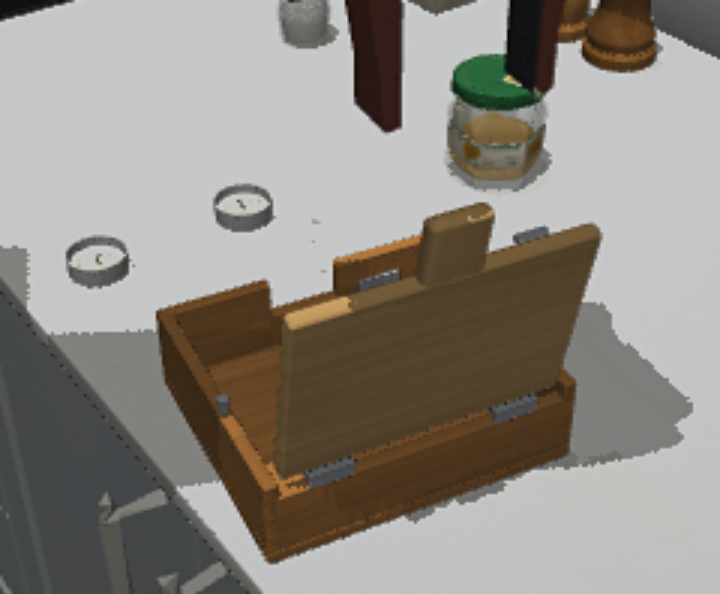

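Lid at about 1.73, with the tab tip centred between the fingers (wrist view, (318,268)). I'll lower, grip, and compute the return arc.

```bash
python3 -m creep '[{"tx":1,"ty":-5,"tz":-40,"rx":0,"ry":0,"rz":0,"fingers":90},{"tx":1,"ty":-5,"tz":-70,"rx":0,"ry":0,"rz":0,"fingers":90},{"tx":1,"ty":-5,"tz":-83,"rx":0,"ry":0,"rz":0,"fingers":90},{"tx":1,"ty":-5,"tz":-83,"rx":0,"ry":0,"rz":0,"fingers":90},{"tx":1,"ty":-5,"tz":-83,"rx":0,"ry":0,"rz":0,"fingers":160},{"tx":1,"ty":-5,"tz":-83,"rx":0,"ry":0,"rz":0,"fingers":255},{"tx":1,"ty":-5,"tz":-83,"rx":0,"ry":0,"rz":0,"fingers":255},{"tx":1,"ty":-5,"tz":-83,"rx":0,"ry":0,"rz":0,"fingers":255}]'
python3 - <<'E'
from h import *
o=ctrl.get_obs(); print(o['ee_pos'],o['width'],o['ft_force'])
H=np.array([447.5,-165.,55]); f=np.array([.153,.988,0]); r=lambda R,a:H+R*(np.cos(a)*f+np.sin(a)*np.array([0,0,1]))
g=o['ee_pos']+[0,0,11]-H; R=np.hypot(g[2],g@f); print(R,np.arctan2(g[2],g@f))
a0=1.73
for a in np.arange(1.73,.35,-.08): print(round(a,2),(r(157,a)-r(157,a0)).round(0))
E
```

```text
t: 16.95
ee_pos: [442.0, -189.7, 202.9]
orientation: [-1.136, 1.325, -1.318]
ft_force: [-10.3, 0.5, 10.2]
width: 30.0
[ 441.98264514 -189.72420981  202.9149607 ] 29.97552386326307 [-10.33788607   0.52860694  10.20644166]
160.9118462754207 1.728502150057226
1.73 [0. 0. 0.]
1.65 [ 2. 12.  1.]
1.57 [ 4. 25.  2.]
1.49 [ 6. 37.  1.]
1.41 [ 8. 49. -0.]
1.33 [10. 62. -3.]
1.25 [11. 74. -6.]
1.17 [ 13.  85. -10.]
1.09 [ 15.  96. -16.]
1.01 [ 17. 107. -22.]
0.93 [ 18. 117. -29.]
0.85 [ 20. 127. -37.]
0.77 [ 21. 136. -46.]
0.69 [ 22. 144. -55.]
0.61 [ 23. 152. -65.]
0.53 [ 25. 158. -76.]
0.45 [ 25. 164. -87.]
0.37 [ 26. 169. -98.]
```

```bash
python3 -m creep '[{"tx":2,"ty":12,"tz":1,"rx":0,"ry":0,"rz":0,"fingers":255},{"tx":4,"ty":25,"tz":2,"rx":0,"ry":0,"rz":0,"fingers":255},{"tx":6,"ty":37,"tz":1,"rx":0,"ry":0,"rz":0,"fingers":255},{"tx":8,"ty":49,"tz":0,"rx":0,"ry":0,"rz":0,"fingers":255},{"tx":10,"ty":62,"tz":-3,"rx":0,"ry":0,"rz":0,"fingers":255},{"tx":11,"ty":74,"tz":-6,"rx":0,"ry":0,"rz":0,"fingers":255},{"tx":13,"ty":85,"tz":-10,"rx":0,"ry":0,"rz":0,"fingers":255},{"tx":15,"ty":96,"tz":-16,"rx":0,"ry":0,"rz":0,"fingers":255}]'
```

```text
t: 17.95
ee_pos: [457.7, -93.1, 187.1]
orientation: [-1.135, 1.324, -1.319]
ft_force: [-9.0, 4.7, 10.7]
width: 30.0
```

```bash
python3 -m creep '[{"tx":2,"ty":11,"tz":-7,"rx":0,"ry":0,"rz":0,"fingers":255},{"tx":3,"ty":21,"tz":-14,"rx":0,"ry":0,"rz":0,"fingers":255},{"tx":5,"ty":31,"tz":-22,"rx":0,"ry":0,"rz":0,"fingers":255},{"tx":6,"ty":40,"tz":-31,"rx":0,"ry":0,"rz":0,"fingers":255},{"tx":7,"ty":48,"tz":-40,"rx":0,"ry":0,"rz":0,"fingers":255},{"tx":8,"ty":56,"tz":-50,"rx":0,"ry":0,"rz":0,"fingers":255},{"tx":10,"ty":62,"tz":-61,"rx":0,"ry":0,"rz":0,"fingers":255},{"tx":10,"ty":68,"tz":-72,"rx":0,"ry":0,"rz":0,"fingers":255},{"tx":11,"ty":71,"tz":-80,"rx":0,"ry":0,"rz":0,"fingers":255},{"tx":11,"ty":71,"tz":-80,"rx":0,"ry":0,"rz":0,"fingers":255}]'
python3 - <<'E'
from h import *
d=cam('side'); cv2.imwrite('pics/s10.png',cv2.resize(d['pixels'][120:340,180:400],None,fx=2.7,fy=2.7))
E
```

```text
t: 19.2
ee_pos: [469.3, -22.0, 106.1]
orientation: [-1.134, 1.324, -1.319]
ft_force: [-4.8, 7.4, 2.6]
width: 29.7
```

View pics/s10.png

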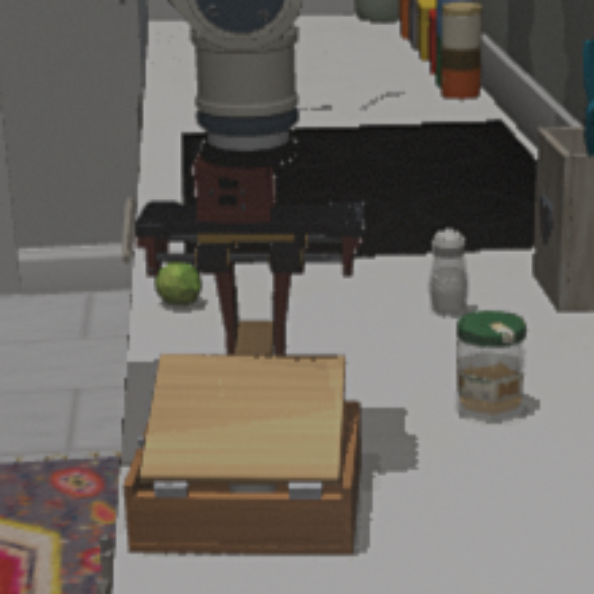

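The lid is at about 0.4 and held. I'll let go (the spring carries it there), rise, and close the fingers.

```bash
python3 -m creep '[{"tx":0,"ty":0,"tz":0,"rx":0,"ry":0,"rz":0,"fingers":100},{"tx":0,"ty":0,"tz":0,"rx":0,"ry":0,"rz":0,"fingers":100},{"tx":0,"ty":0,"tz":0,"rx":0,"ry":0,"rz":0,"fingers":100},{"tx":0,"ty":0,"tz":30,"rx":0,"ry":0,"rz":0,"fingers":100},{"tx":0,"ty":0,"tz":60,"rx":0,"ry":0,"rz":0,"fingers":100},{"tx":0,"ty":0,"tz":65,"rx":0,"ry":0,"rz":0,"fingers":255},{"tx":0,"ty":0,"tz":65,"rx":0,"ry":0,"rz":0,"fingers":255},{"tx":0,"ty":0,"tz":65,"rx":0,"ry":0,"rz":0,"fingers":255},{"tx":0,"ty":0,"tz":65,"rx":0,"ry":0,"rz":0,"fingers":255}]'
python3 - <<'E'
from h import *
d=cam('side'); cv2.imwrite('pics/s11.png',cv2.resize(d['pixels'][120:340,180:400],None,fx=2.7,fy=2.7))
H=np.array([447.5,-165.,55]); f=np.array([.153,.988,0])
n=lambda a:-np.sin(a)*f+np.cos(a)*np.array([0,0,1]); r=lambda R,a:H+R*(np.cos(a)*f+np.sin(a)*np.array([0,0,1]))
for a in (.4,.3,.2,.1,0,-.078): print(a,(r(156,a)+5*n(a)+[0,0,8]).round(1))
E
```

```text
t: 20.38
ee_pos: [469.8, -23.1, 170.6]
orientation: [-1.134, 1.322, -1.32]
ft_force: [-0.5, 0.7, 0.3]
width: 17.1
0.4 [469.2 -25.  128.4]
0.3 [470.1 -19.2 113.9]
0.2 [470.7 -14.9  98.9]
0.1 [471.2 -12.1  83.5]
0 [471.4 -10.9  68. ]
-0.078 [471.4 -11.   55.8]
```

View pics/s11.png

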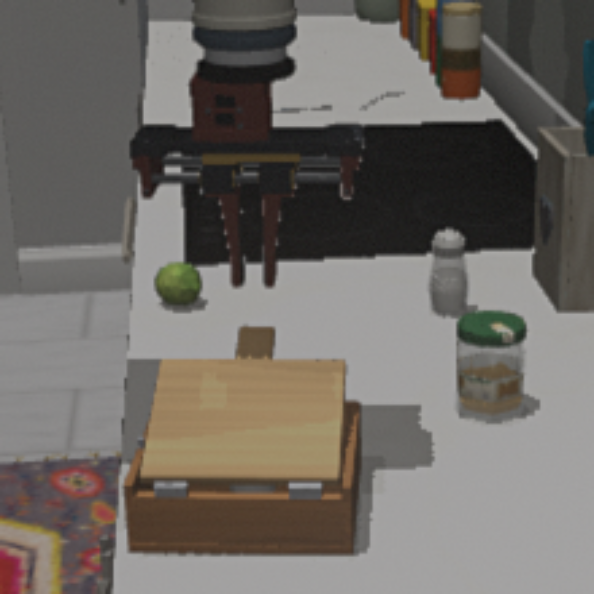

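```bash
python3 -m creep '[{"tx":0,"ty":-1,"tz":-38,"rx":0,"ry":0,"rz":0,"fingers":255},{"tx":0,"ty":2,"tz":-50,"rx":0,"ry":0,"rz":0,"fingers":255},{"tx":1,"ty":5,"tz":-62,"rx":0,"ry":0,"rz":0,"fingers":255},{"tx":1,"ty":8,"tz":-74,"rx":0,"ry":0,"rz":0,"fingers":255},{"tx":1,"ty":11,"tz":-86,"rx":0,"ry":0,"rz":0,"fingers":255},{"tx":1,"ty":12,"tz":-96,"rx":0,"ry":0,"rz":0,"fingers":255},{"tx":1,"ty":12,"tz":-104,"rx":0,"ry":0,"rz":0,"fingers":255},{"tx":1,"ty":12,"tz":-110,"rx":0,"ry":0,"rz":0,"fingers":255},{"tx":1,"ty":12,"tz":-113,"rx":0,"ry":0,"rz":0,"fingers":255},{"tx":1,"ty":12,"tz":-114,"rx":0,"ry":0,"rz":0,"fingers":255}]'
```

```text
t: 21.68
ee_pos: [471.9, -11.0, 57.5]
orientation: [-1.132, 1.32, -1.321]
ft_force: [2.5, 0.6, 3.0]
width: 0.6
```

```bash
python3 -m creep '[{"tx":0,"ty":0,"tz":-1.5,"rx":0,"ry":0,"rz":0,"fingers":255},{"tx":0,"ty":0,"tz":-2.5,"rx":0,"ry":0,"rz":0,"fingers":255},{"tx":0,"ty":0,"tz":-3,"rx":0,"ry":0,"rz":0,"fingers":255},{"tx":0,"ty":0,"tz":-3,"rx":0,"ry":0,"rz":0,"fingers":255}]'
```

```text
t: 22.18
ee_pos: [472.0, -11.0, 56.1]
orientation: [-1.131, 1.32, -1.322]
ft_force: [-2.8, 2.3, 25.0]
width: 0.8
```

Tab at its stop again (25 N). I'll lift off and look.

```bash
python3 -m creep '[{"tx":0,"ty":0,"tz":10,"rx":0,"ry":0,"rz":0,"fingers":255},{"tx":0,"ty":5,"tz":50,"rx":0,"ry":0,"rz":0,"fingers":255},{"tx":0,"ty":40,"tz":110,"rx":0,"ry":0,"rz":0,"fingers":255},{"tx":0,"ty":80,"tz":150,"rx":0,"ry":0,"rz":0,"fingers":255},{"tx":0,"ty":80,"tz":150,"rx":0,"ry":0,"rz":0,"fingers":255},{"tx":0,"ty":80,"tz":150,"rx":0,"ry":0,"rz":0,"fingers":255}]'
python3 - <<'E'
from h import *
o=ctrl.get_obs();print(o['ee_pos'],o['ft_force'],o['qvel'].round(3))
d=cam('side'); cv2.imwrite('pics/s12.png',cv2.resize(d['pixels'][120:340,180:400],None,fx=2.7,fy=2.7))
s=cam('scene'); cv2.imwrite('pics/s13.png',s['pixels'])
E
```

```text
t: 22.92
ee_pos: [470.2, 68.7, 203.8]
orientation: [-1.135, 1.321, -1.32]
ft_force: [-0.5, -0.7, 0.6]
width: 0.2
[470.23791257  68.67271359 203.82145228] [-0.45088053 -0.71660579  0.5996416 ] [-0.018  0.024  0.013  0.002 -0.003  0.002]
```

View pics/s12.png

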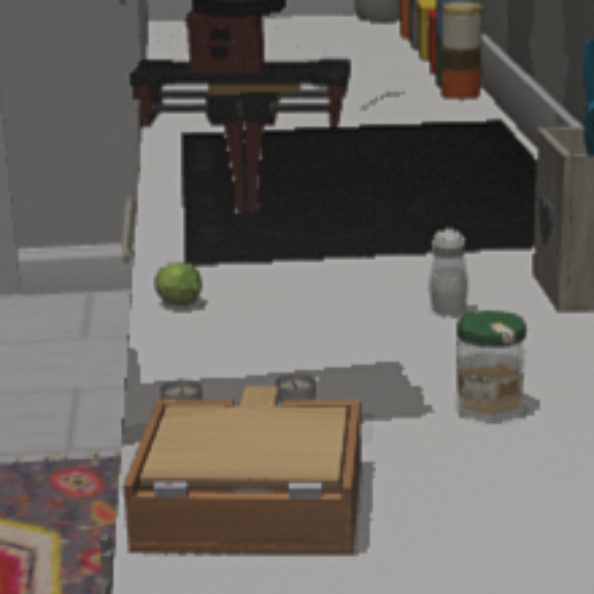

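View pics/s13.png

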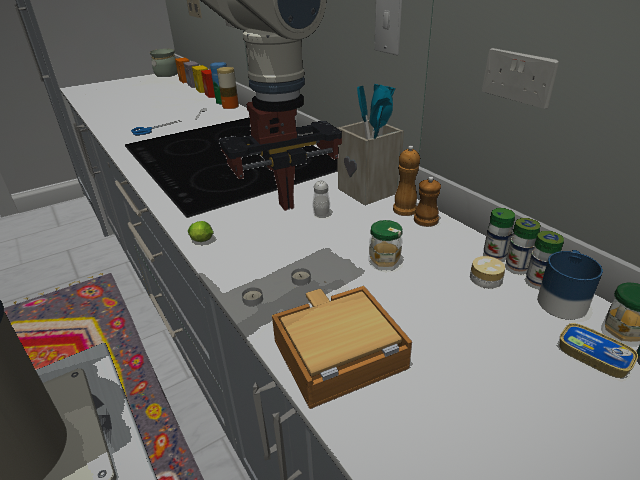

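The lid is flush, with the tab at (318,298) as at the start. Jar, shaker and lime have not moved, and the robot is clear of everything.

```bash
python3 -c "
from workcell import ctrl
print(ctrl.close_job())"
```

```text
the job is handed in; nothing more can be done
None
```

The tea light is in the box, the lid looks latched shut, and I handed the job in at about 23 s of the 72 s allowed. Hand-in reports no verdict, so I can't confirm how it was judged.

- **Opening:** I pressed the tab to its stop (26 N) and the lid sprang up to about 0.38 rad. I gripped the tab by its sides, swung the lid to about 1.7 rad and let go, and it stayed open.
- **Tea light:** I took the one farthest left (y ≈ 180 mm) and lowered it to the box floor until it touched (4.8 N). After I let go, the wrist camera showed it lying flat.
- **Closing:** I swung the lid slowly back to about 0.4 rad, released it, pressed the tab to its stop (25 N) and lifted off.
- **Last checks:** The final pictures show the lid flush with its tab where it was at the start. The jar, shaker and lime had not visibly moved, and the robot was touching nothing. With the lid shut I could not see the tea light again.
- **Disagreements:** The scene and wrist cameras differed by 3–4 mm on where the tab was, so I used the average. Gripping the tab gave up to 13 N of sideways force, so the grip was slightly off centre.

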